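# Start the rotor's retaining screw

## Task

Press the nozzle cap of the clamped cleaner bottle fully down and let it spring back, so that the rotor screw's thread gets a squirt. Then start the rotor's retaining screw: turn its knob backward (anticlockwise seen from above) until you feel it drop into the thread, turn it forward (clockwise) one full turn, and finish there still gripping the knob, without letting go. Leave the loose things lying around where they are.

Things in the scene. Friction and masses are not known exactly. Their poses are not given: they have to be found in the camera images.
- rotor_drive: White square bench unit, 200 x 200 x 50 mm, fixed, with a round aluminium sample rotor (176 mm across, top 70 mm above the bench; tube caps up to 80 mm high at 72 mm radius). Origin: centre of its underside, on the screw's vertical axis; z up. On the rotor's centre stands a steel threaded boss, 34 mm across, 70 to 105 mm above the bench; the retaining screw stands in it.
- head_mid (a point): Centre, half-way up, of the screw's round black fluted knob: 37 mm across, 22 mm high, axis vertical, starting 138 mm above the bench, 22 mm of bare steel screw below it. On top a grey bar (17 x 4 mm, 3 mm proud) points outward from the axis and shows the knob's angle; this point's x points along it, z up. Grip the rim from above; it is free all round.
- knob (a joint): Turn of the screw, rad; grows forward (clockwise from above), falls backward. Starts at 0.7 to 1.2; friction 0.04 N m. It drops at a place that differs each time, 0.4 to 1.8 rad backward of the start; a stop blocks turning some 0.9 rad past the drop. Before the drop, turning forward does not start it: it stays up and jams on a stop after 0.8 to 2.2 rad.
- screw (a joint): How far the screw has sunk, m; 0 at the start. A spring pushes it down with 6 N; a gripped knob is held up by the grip, which carries those 6 N once past the drop; it falls when let go or lowered. It stays at about 0 until the thread's start, drops 7.5 mm there (6.2 mm if held up 0.9 rad past it), then sinks 7.5 mm a turn forward: 0.015 after one turn. It bottoms at 1.4 turns.
- nozzle_top (a point): Centre of the flat top of the cleaner bottle's white nozzle cap: 29 mm across, 18 mm high, 188 mm above the bench when up. The cap has a short spout (7 mm thick, 34 mm out from the axis, 10 mm above the cap's underside) that points towards the screw; z up. The bottle is white, 60 mm across, clamped in a dark holder, fixed.
- nozzle (a joint): How far the nozzle cap is pressed down, m: 0 up, 0.008 fully down (a stop). Its spring needs 1 N to start and 5 N to be fully down, and pushes it back up when let go.
- screw_head: The same knob, with its origin on its axis at its underside, z up.
- driver: Bystander, loose: screwdriver, lying between the rotor unit and the bottle, 170 mm long, about 30 mm high. Origin: its underside. Leave it alone.
- jar: Bystander, loose: small white jar beyond the rotor unit, 48 mm across, 60 mm high. Origin: its underside. Leave it alone.
- spare_screw: Bystander, loose: spare steel screw standing head down on the robot's side of the rotor unit, 37 mm across, 45 mm high. Origin: its underside. Leave it alone.
- reagent: Bystander, loose: white reagent bottle with a plain cap, 56 mm across, 105 mm high. Origin: its underside. Leave it alone.
- tip_box: Bystander, loose: grey divided box, 85 x 120 x 50 mm. Origin: its underside. Leave it alone.
- marker: Bystander, loose: black marker pen, 120 mm long, 14 mm thick. Origin: its underside. Leave it alone.
- beaker: Bystander, loose: white beaker, 66 mm across, 75 mm high. Origin: its underside. Leave it alone.
- spanner: Bystander, loose: steel spanner, 150 mm long. Origin: its underside. Leave it alone.

How it is judged:
By the outcome, as a careful person would: the job done as asked, in the order asked, and still so for the second after the job is handed in, while the arm keeps its last pose, push and grip.
It also fails if it takes over 67 s, if anything falls off the work surface, if the arm or the gripper's body presses on something with over 40 N, if the wrist force passes 120 N, or if a joint passes its speed limit or range.

## Robot

A 6-joint arm with a two-finger parallel gripper is mounted at the origin on the work surface. World frame = base frame: x ahead of the robot, y to its left, z up, the work surface at z = 0. Lengths are in m, angles in rad, forces in N, time in s.
With the tool pointing down it reaches from about 0.375 to 0.9 m from the base axis. Payload 3.1 kg.
Tool frame: the origin (TCP) lies at the centre of the arm's flange, where the gripper is bolted on; the fingertips stand 173 mm ahead of it and the grasp point (between the pads) lies 155 mm ahead of it; z points along the fingers, y is the line along which they close (so a half turn about z gives the same grasp; the last joint's range is limited). The gripper opens to 85 mm and grips with 20 to 120 N. Pads are 22 mm wide; open, the fingers measure 114 mm over their backs; the gripper's body (76 mm by 85 mm) begins 54 mm behind the grasp point. The pads swing forward as they close: fully open they stand 13 mm farther back than shut.
Start: joints at [-0.178, 0.527, 1.433, -0, 1.181, -0.178], TCP at [0.625, 0, 0.405] pointing down, gripper open.
Joint ranges: [-3.08, 3.08], [-0.75, 2.2], [0.22, 2.44], [-1.43, 4.57], [0, 2.65], [-2.85, 2.85]. Speed limits (rad/s): [2.79, 2.79, 3.14, 3.14, 3.14, 3.14].

## Interface

Orientations are given as a unit quaternion [x, y, z, w].
In Python, from station import * gives the robot as it stands.
- The arm moves only by the shell command python3 -m jog 'ROWS' [OPENING] [FORCE]. ROWS is a JSON object of lists of equal length, an entry for each row: "linear": the shift along the world's x, y, z in mm, a list of three; "turn": the turn about the world's z in units of 5 degrees (1.0 is 5 degrees). A call has 1 to 12 rows; each row shifts and turns the commanded pose from where the row before left it; what a row does not reach is not made up. A row lasts 1/8 s, in which the tool goes at most 62.5 mm and 10.7 degrees, less where a joint would pass 70% of its speed; a pose out of reach is approached as far as the arm can. A call is refused whole if a number of a shift passes 62.5 or a number of a turn 1, either way. A call with a gripper value outside its range is refused whole. OPENING is the opening, from 0 (shut) to 1 (fully open), set as the call begins (- or left out, the last holds). The fingers move at their own pace and stop on an object; FORCE is the grip in N (left out, the last holds). Time passes only in rows, so rows that do not move let the fingers close. It gives the time, the measured TCP pose, the force, the opening and the grip force at its end, in the units of the state.
- sense(): the state, without advancing time (a new reading comes with each control period).
- snapshot(name): name is "scene" or "side" or "wrist"; returns the picture (420x560x3 uint8, red, green, blue); there is no depth.
- get_calibration(name): a dict with "fx", "fy", "cx", "cy" (pixels), "world_to_cam" (4x4, takes a point from world to camera coordinates). Camera axes: x right, y down, z forward; pixel columns grow to the right and rows downward; lengths in m; the calibration is good to about 2 mm. A picture is of the moment at which its call begins: read the wrist's pose just before it. get_calibration takes no time and is no camera call; for the wrist camera it gives the pose at the moment of the call.
- sign_off(): hands the job in; it is judged then, once.
The state is a dict: "t": time; "q": joint angles; "qd": joint speeds; "tau": joint torques, N m; "tcp_pos": TCP position; "tool_rot": TCP orientation; "force": force on the tool from outside, world axes, zero at the start; "ft_torque": the same for the moment, N m; "finger_gap": opening from 0.0 (shut) to 1.0 (fully open); "gripper_force": force on a finger pad.
Only numpy, scipy, OpenCV 4.12 (cv2) and the standard library are available. Lean on these libraries where they do the work, as an engineer would, in place of code of your own. Each camera call takes 0.05 s, during which the arm holds its last target. There are 200 camera calls.

## Working session

There is one attempt and no reset: what is moved stays moved. The work goes in short steps, Python scripts to look and compute and a shell command to move; the robot and the scene stay as the last step left them, time stands still between calls to the robot, and variables do not carry over. Pictures are saved under pics/ and viewed, at most 10 in all, crops included, and the job is handed in when it is done.

```bash
mkdir -p pics; ls
python3 - <<'E'
from station import *
import cv2, numpy as np
for n in("scene","side"):
    cv2.imwrite(f"pics/{n}0.png",snapshot(n)[:,:,::-1]); c=get_calibration(n); print(n,c["fx"],c["cx"],c["cy"],np.round(c["world_to_cam"],3).tolist())
s=sense(); print(s["t"],s["tcp_pos"],s["tool_rot"],s["finger_gap"])
E
```

```text
pics
scene 461.23602661807746 278.79804340527767 201.41811281803146 [[-0.211, 0.977, 0.022, 0.117], [0.544, 0.136, -0.828, -0.174], [-0.812, -0.163, -0.561, 1.916], [0.0, 0.0, 0.0, 1.0]]
side 542.5189082424988 282.9415123729316 205.91011982334533 [[-0.994, -0.109, -0.003, 0.506], [-0.066, 0.628, -0.775, 0.15], [0.086, -0.771, -0.632, 1.46], [0.0, 0.0, 0.0, 1.0]]
0.1 [6.24687867e-01 7.37234646e-05 4.03829010e-01] [ 7.07126016e-01  7.07086828e-01 -5.66934850e-04 -8.33184747e-04] 1.002314998487971
```

View pics/scene0.png

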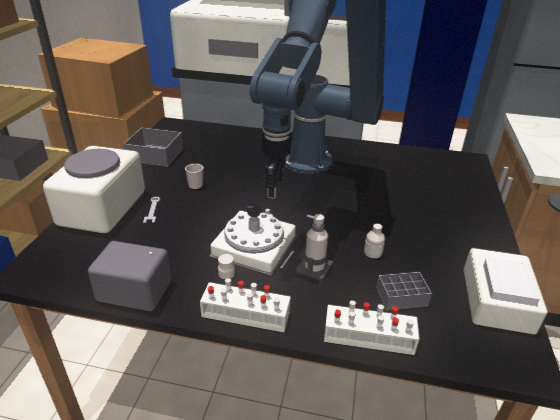

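View pics/side0.png

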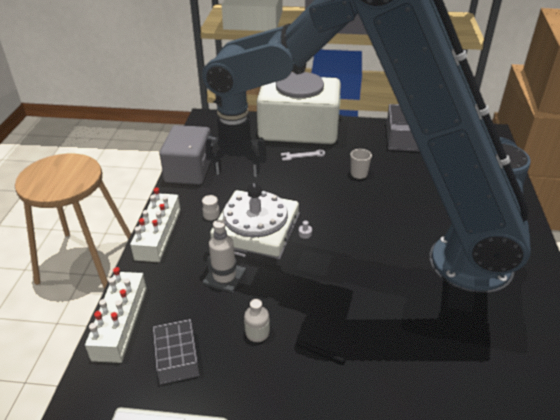

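The knob shows at about (254,211) in scene and (254,187) in side. The nozzle top is at about (319,217) in scene and (219,226) in side. I'll take enlarged crops and a rough triangulation.

```bash
cat > h.py <<'E'
from station import *
import cv2, numpy as np
def ray(c,u,v):
    W=np.array(c["world_to_cam"]); R=W[:3,:3]; t=W[:3,3]
    d=R.T@np.array([(u-c["cx"])/c["fx"],(v-c["cy"])/c["fy"],1]); return -R.T@t,d/np.linalg.norm(d)
def plane(c,u,v,z):
    o,d=ray(c,u,v); return o+d*(z-o[2])/d[2]
def tri(c1,p1,c2,p2):
    A=[];b=[]
    for c,p in((c1,p1),(c2,p2)):
        o,d=ray(c,*p); M=np.eye(3)-np.outer(d,d); A.append(M); b.append(M@o)
    return np.linalg.solve(sum(A),sum(b))
def proj(c,P):
    q=np.array(c["world_to_cam"])@np.r_[P,1]; return c["fx"]*q[0]/q[2]+c["cx"],c["fy"]*q[1]/q[2]+c["cy"]
E
python3 - <<'E'
from h import *
a,b=get_calibration("scene"),get_calibration("side")
for n,p,q,z in(("knob",(254,211),(254,187),.149),("noz",(319,217),(219,226),.188)):
    print(n,tri(a,p,b,q),plane(a,*p,z),plane(b,*q,z))
A=cv2.imread("pics/scene0.png")[175:295,200:350]; B=cv2.imread("pics/side0.png")[160:300,180:320]
f=lambda i:cv2.resize(i,(400,400*i.shape[0]//i.shape[1]),interpolation=cv2.INTER_CUBIC)
A,B=f(A),f(B); C=np.zeros((420,800,3),np.uint8); C[:A.shape[0],:400]=A; C[:B.shape[0],400:]=B
cv2.imwrite("pics/crop0.png",C)
E
```

```text
knob [ 0.59826909 -0.07137002  0.14346822] [ 0.6141914 -0.0638307  0.149    ] [ 0.59576962 -0.07387518  0.149     ]
noz [0.64758672 0.13041206 0.1834683 ] [0.65189975 0.12981324 0.188     ] [0.64652268 0.13758302 0.188     ]
```

View pics/crop0.png

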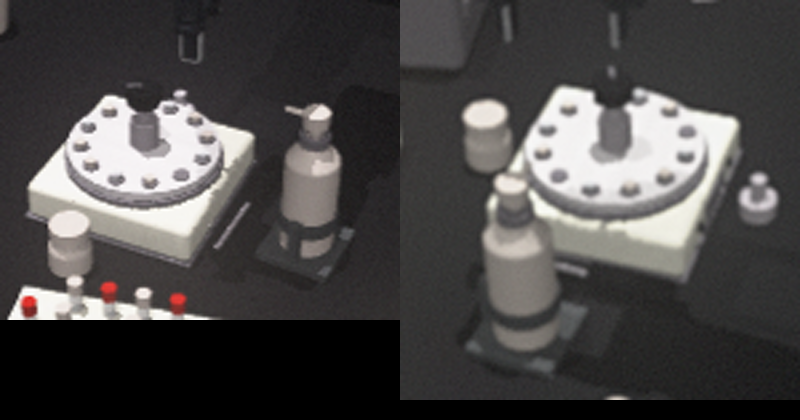

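The crops give knob centres of (254.4,210.3) in scene and (254.9,190.8) in side. The nozzle top-face centres are (318.9,215.5) and (219.2,223.7). I'll move above the nozzle and look with the wrist camera.

```bash
python3 -m jog '{"linear":[[8,45,5],[8,45,5],[8,42,5],[0,0,0],[0,0,0]],"turn":[0,0,0,0,0]}'
python3 - <<'E'
from h import *
a,b=get_calibration("scene"),get_calibration("side")
for p,q in(((254.4,210.3),(254.9,190.8)),((318.9,215.5),(219.2,223.7))): print(tri(a,p,b,q))
c=get_calibration("wrist"); cv2.imwrite("pics/w1.png",snapshot("wrist")[:,:,::-1])
for P in((.61,-.067,.149),(.649,.132,.188)): print(proj(c,P))
print(np.round(c["world_to_cam"],3).tolist(),sense()["tcp_pos"])
E
```

```text
t: 0.72
tcp_pos: [0.6487, 0.1319, 0.419]
tool_rot: [0.707, 0.707, -0.001, -0.0]
force: [-0.2, -0.4, -0.4]
finger_gap: 1.001
gripper_force: 0.0
[ 0.59359662 -0.0689368   0.13814779]
[0.64727457 0.12926374 0.18890733]
(np.float64(238.85886000548922), np.float64(429.2304622493268))
(np.float64(285.2638230221264), np.float64(229.90743720492898))
[[1.0, 0.001, -0.002, -0.646], [0.001, -0.953, 0.303, 0.081], [-0.002, -0.303, -0.953, 0.435], [0.0, 0.0, 0.0, 1.0]] [0.64872446 0.1313084  0.41910207]
```

View pics/w1.png

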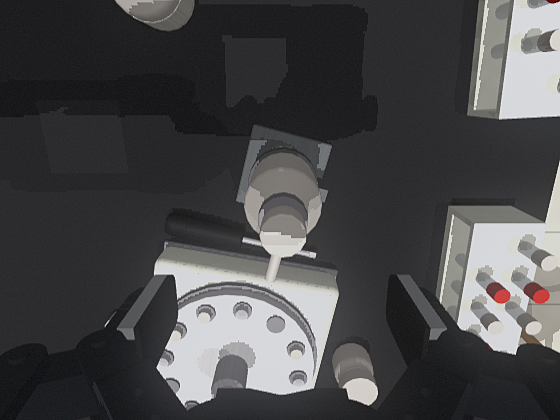

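The wrist view shows the cap as a light disc at about (284,238), with the spout heading to (271,282). The boss is at about (231,365), and the knob itself is hidden by the gripper body. I'll mask the cap to refine its position.

Run:
```python
from h import *
c=get_calibration("wrist"); im=cv2.imread("pics/w1.png"); print(c["fx"],c["fy"])
g=im[:,:,1]
for r in range(212,266,4): print(r,g[r,252:316:4])
for p in((284,238),(284,241)): print(plane(c,*p,.188))
r=im[200:290,230:340]; cv2.imwrite("pics/w1c.png",cv2.resize(r,None,fx=6,fy=6,interpolation=cv2.INTER_CUBIC))
```

```text
361.51193298557524 361.51193298557524
212 [158 160 142  73  98 102 100 103 101 101 103  99  83  86 158 165]
216 [155 157 153  90 100 120 134 131 132 134 132 100  96  86 182 166]
220 [168 158 153  99 132 130 131 131 131 130 131 131 100  86 178 166]
224 [170 169 160 131 132 129 132 132 131 130 130 131 128  92 171 166]
228 [ 64 155  88 130 131 132 132 131 132 130 129 130 129 156 168 131]
232 [ 53  61 139 209 208 209 209 201 130 129 131 131 131 130 149  58]
236 [ 47  50 210 199 199 198 198 202 204 203 127 127 128 128  58  60]
240 [164 135  92 200 199 200 199 200 198 199 199 197 196 216  61  58]
244 [129 166 204 198 196 196 197 195 195 195 194 194 213  99  63  61]
248 [ 65  64  63 117 213 213 213 213 214 213 213 212 216  55  52  49]
252 [ 59  59  58  57 157 214 212 213 213 212 213 213 208 175 157 176]
256 [ 90  79  62  57  54 179 212 214 194 172  88  67  60  57 144 205]
260 [113  88  87  89 105 192 211 150  65  57  60  60  57  60  57  55]
264 [120 120 119 120 117 202 202  81  95  94  95 103  93  74  58  52]
[0.6483017  0.12622984 0.188     ]
[0.64830482 0.12429358 0.188     ]
```

View pics/w1c.png

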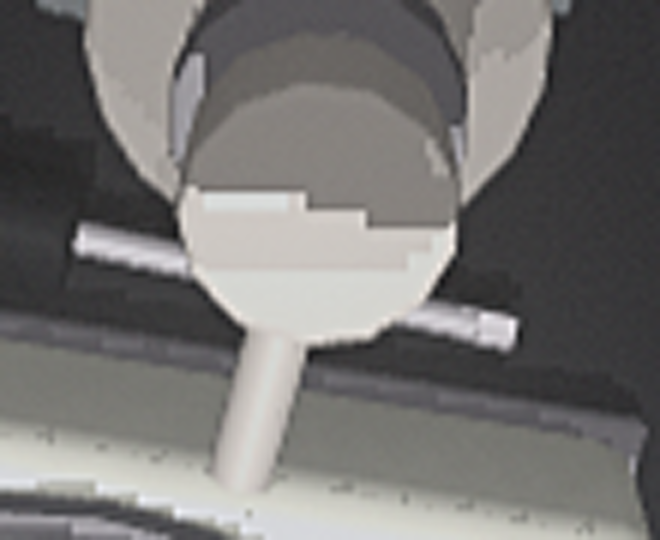

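The cap's top disc spans crop x 178–457 and y 85–343, centred at pixel (283,235.5). That puts it at about (0.6477, 0.128), which agrees with the triangulation. I'll shut the fingers and come down.

```bash
python3 -m jog '{"linear":[[-1,-4,0],[0,0,0],[0,0,0],[0,0,0],[0,0,0],[0,0,-10],[0,0,-20],[0,0,-20],[0,0,0],[0,0,0]],"turn":[0,0,0,0,0,0,0,0,0,0]}' 0
```

```text
t: 2.02
tcp_pos: [0.6482, 0.1281, 0.37]
tool_rot: [0.707, 0.707, 0.0, 0.0]
force: [0.5, 0.9, 0.8]
finger_gap: 0.002
gripper_force: 0.0
```

```bash
python3 -m jog '{"linear":[[0,0,-5],[0,0,-4],[0,0,-3],[0,0,-2],[0,0,0]],"turn":[0,0,0,0,0]}'; python3 -m jog '{"linear":[[0,0,-2],[0,0,-1],[0,0,0],[0,0,0]],"turn":[0,0,0,0]}'
```

```text
t: 2.65
tcp_pos: [0.6481, 0.128, 0.3561]
tool_rot: [0.707, 0.707, 0.0, 0.0]
force: [-0.8, 1.2, 3.2]
finger_gap: 0.001
gripper_force: 1.7
t: 3.15
tcp_pos: [0.6481, 0.1281, 0.3535]
tool_rot: [0.707, 0.707, 0.0, 0.0]
force: [-0.8, -0.6, 6.9]
finger_gap: -0.004
gripper_force: 3.1
```

```bash
python3 -m jog '{"linear":[[0,0,-1.5],[0,0,0],[0,0,0]],"turn":[0,0,0]}'; python3 -m jog '{"linear":[[0,0,-1.5],[0,0,0],[0,0,0]],"turn":[0,0,0]}'
```

```text
t: 3.52
tcp_pos: [0.648, 0.1281, 0.3534]
tool_rot: [0.707, 0.707, 0.001, 0.001]
force: [-2.8, -0.1, 11.7]
finger_gap: 0.003
gripper_force: 5.8
t: 3.9
tcp_pos: [0.648, 0.1281, 0.3532]
tool_rot: [0.707, 0.707, 0.001, 0.001]
force: [-4.8, -0.4, 17.0]
finger_gap: -0.001
gripper_force: 8.5
```

Force rises at constant z, 6.9 to 17 N at z = 0.3533, so the cap is on its stop. I'll release it, back away and look above the knob.

```bash
python3 -m jog '{"linear":[[0,0,15],[0,0,25],[0,0,30],[-10,-45,0],[-12,-50,0],[-12,-50,0],[-11,-51,0],[0,0,0],[0,0,0],[0,0,0]],"turn":[0,0,0,0,0,0,0,0,0,0]}' 0.8
python3 - <<'E'
from h import *
c=get_calibration("wrist"); cv2.imwrite("pics/w2.png",snapshot("wrist")[:,:,::-1])
for z in(.127,.138,.160): print(proj(c,(.605,-.069,z)))
s=sense();print(s["tcp_pos"],s["q"],s["finger_gap"],s["force"])
E
```

```text
t: 5.15
tcp_pos: [0.6031, -0.0667, 0.4194]
tool_rot: [0.707, 0.708, -0.0, -0.0]
force: [0.0, 0.2, -0.4]
finger_gap: 0.8
gripper_force: 0.0
(np.float64(286.34680478876203), np.float64(204.2059580242205))
(np.float64(286.52398289282723), np.float64(208.59006688907002))
(np.float64(286.9243554673149), np.float64(218.4969171870476))
[ 0.60314192 -0.06661901  0.41948269] [-2.94016022e-01  4.86820147e-01  1.46352888e+00  2.55127758e-04
  1.19172473e+00 -2.96005682e-01] 0.7982371141508844 [-0.29068703 -0.1190504   0.26907426]
```

View pics/w2.png

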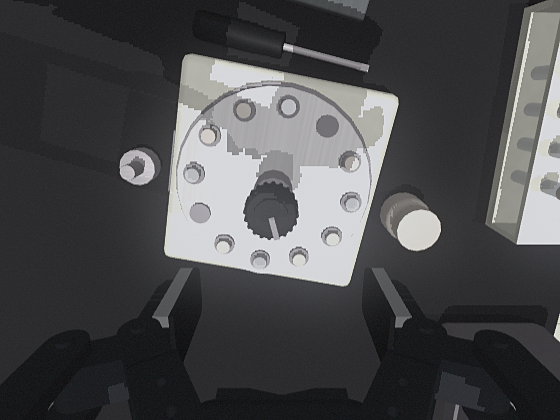

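The knob's black disc spans about columns 244–299, down to row 242. Its grey bar runs from the axis at about (271,217) to (277,238).

Run:
```python
from h import *
c=get_calibration("wrist"); im=cv2.imread("pics/w2.png"); g=im.max(2)
m=(g<70).astype(np.uint8); m[:172]=0;m[250:]=0;m[:,:235]=0;m[:,310:]=0
ys,xs=np.nonzero(m)
for r in range(176,250,4):
    x=np.nonzero(m[r])[0]; print(r,(x.min(),x.max(),len(x)) if len(x) else None)
for p in((271.5,216),(271.5,242),(244,216),(299,216)): print(p,plane(c,*p,.160))
```

```text
176 None
180 None
184 (np.int64(264), np.int64(282), 16)
188 (np.int64(259), np.int64(288), 25)
192 (np.int64(251), np.int64(289), 19)
196 (np.int64(277), np.int64(293), 12)
200 (np.int64(246), np.int64(295), 9)
204 (np.int64(245), np.int64(296), 3)
208 (np.int64(245), np.int64(245), 1)
212 (np.int64(296), np.int64(297), 2)
216 None
220 (np.int64(244), np.int64(295), 2)
224 (np.int64(248), np.int64(295), 2)
228 (np.int64(251), np.int64(251), 1)
232 (np.int64(253), np.int64(278), 2)
236 (np.int64(260), np.int64(279), 5)
240 None
244 None
248 None
(271.5, 216) [ 0.5947518  -0.06721154  0.16      ]
(271.5, 242) [ 0.59463159 -0.08600426  0.16      ]
(244, 216) [ 0.57635627 -0.06725331  0.16      ]
(299, 216) [ 0.61314457 -0.06716979  0.16      ]
```

```bash
python3 -m jog '{"linear":[[-8,-0.5,0],[0,0,0],[0,0,-30],[0,0,-30],[0,0,-30],[0,0,-20],[0,0,-8],[0,0,0],[0,0,0]],"turn":[1,1,1,1,1,1,0,0,0]}'; python3 -m jog '{"linear":[[0,0,0],[0,0,0],[0,0,0],[0,0,0],[0,0,0]],"turn":[0,0,0,0,0]}' 0.2 30
```

```text
t: 6.32
tcp_pos: [0.5955, -0.0683, 0.3027]
tool_rot: [0.5, 0.866, 0.0, 0.001]
force: [0.9, -0.2, 0.1]
finger_gap: 0.798
gripper_force: 0.0
t: 6.95
tcp_pos: [0.5948, -0.0688, 0.3026]
tool_rot: [0.5, 0.866, -0.0, 0.0]
force: [-2.7, -1.3, 5.6]
finger_gap: 0.419
gripper_force: 29.8
```

```bash
python3 -m jog '{"linear":[[0,0,1],[0,0,0],[0,0,0]],"turn":[0,0,0]}';python3 -m jog '{"linear":[[0,0,0],[0,0,0]],"turn":[1,1]}';python3 -m jog '{"linear":[[0,0,0],[0,0,0]],"turn":[1,1]}'
```

```text
t: 7.32
tcp_pos: [0.5949, -0.0688, 0.3027]
tool_rot: [0.5, 0.866, -0.0, -0.0]
force: [-2.3, -2.9, 2.1]
finger_gap: 0.423
gripper_force: 30.1
t: 7.58
tcp_pos: [0.5948, -0.0689, 0.3027]
tool_rot: [0.421, 0.907, -0.001, -0.0]
force: [-3.3, -2.7, 2.9]
finger_gap: 0.42
gripper_force: 30.2
t: 7.82
tcp_pos: [0.5947, -0.0689, 0.3027]
tool_rot: [0.341, 0.94, -0.001, -0.0]
force: [-4.1, -3.0, 3.1]
finger_gap: 0.419
gripper_force: 30.2
```

```bash
for i in 1; do python3 -m jog '{"linear":[[-1,-0.8,0.5],[0,0,0]],"turn":[1,1]}';python3 -m jog '{"linear":[[0,0,0],[0,0,0]],"turn":[1,1]}';python3 - <<'E'
from station import *
s=sense();print(s["ft_torque"],s["q"][5])
E
done
```

```text
t: 8.07
tcp_pos: [0.5942, -0.0693, 0.3029]
tool_rot: [0.258, 0.966, 0.0, 0.0]
force: [-0.9, -1.7, -0.9]
finger_gap: 0.421
gripper_force: 30.2
t: 8.32
tcp_pos: [0.5942, -0.0694, 0.3028]
tool_rot: [0.172, 0.985, -0.0, 0.0]
force: [0.0, -1.9, 0.0]
finger_gap: 0.416
gripper_force: 30.2
[-0.46434434  0.15781867 -0.1158972 ] -1.5270204433745196
```

```bash
python3 -m jog '{"linear":[[0,0,0],[0,0,0]],"turn":[1,1]}';python3 -m jog '{"linear":[[0,0,0],[0,0,0]],"turn":[1,1]}'|grep -E 'force|pos'
```

```text
t: 8.57
tcp_pos: [0.5942, -0.0695, 0.3029]
tool_rot: [0.086, 0.996, -0.0, 0.0]
force: [-1.1, -2.6, 0.1]
finger_gap: 0.417
gripper_force: 30.2
tcp_pos: [0.5942, -0.0696, 0.3028]
force: [-0.9, -2.9, -2.0]
gripper_force: 30.2
```

```bash
python3 -m jog '{"linear":[[0,0,0]],"turn":[0]}'|grep -E 'force|pos'; python3 -m jog '{"linear":[[0,0,0],[0,0,0]],"turn":[1,0]}'|grep -E 'force|pos'
```

```text
tcp_pos: [0.5942, -0.0696, 0.3028]
force: [-0.9, -4.6, -1.8]
gripper_force: 30.2
tcp_pos: [0.5942, -0.0696, 0.3025]
force: [0.6, -4.7, -5.6]
gripper_force: 30.5
```

```bash
python3 -m jog '{"linear":[[0,0,0],[0,0,0]],"turn":[1,0]}'|grep -E 'force|pos';  python3 -m jog '{"linear":[[0,0,0],[0,0,0]],"turn":[0,0]}'|grep -E 'force|pos'
```

```text
tcp_pos: [0.5942, -0.0697, 0.3023]
force: [0.9, -4.0, -6.5]
gripper_force: 30.6
tcp_pos: [0.5942, -0.0697, 0.3023]
force: [0.8, -4.7, -7.2]
gripper_force: 30.6
```

The vertical force fell to about −6.5 N after roughly 62° backward, so the grip now carries the spring: that is the drop. I'll lower it into the thread.

```bash
python3 -m jog '{"linear":[[0,-1,-2],[0,0,-2],[0,0,-1.5],[0,0,0]],"turn":[0,0,0,0]}'|grep -E 'force|pos';  python3 -m jog '{"linear":[[0,0,-1],[0,0,0]],"turn":[0,0]}'|grep -E 'force|pos';python3 -m jog '{"linear":[[0,0,-1],[0,0,0]],"turn":[0,0]}'|grep -E 'force|pos'
```

```text
tcp_pos: [0.5941, -0.0701, 0.2975]
force: [2.2, -1.3, -7.4]
gripper_force: 30.7
tcp_pos: [0.5941, -0.07, 0.2967]
force: [2.9, 0.1, -7.2]
gripper_force: 30.7
tcp_pos: [0.5941, -0.0701, 0.296]
force: [3.9, 0.7, -4.7]
gripper_force: 30.9
```

```bash
python3 -m jog '{"linear":[[-0.7,0,-1],[0,0,0]],"turn":[0,0]}'|grep -E 'force|pos';  python3 -m jog '{"linear":[[0,0,-1],[0,0,0],[0,0,0]],"turn":[0,0,0]}'|grep -E 'force|pos';python3 - <<'E'
from station import *
s=sense();print(s["ft_torque"],s["q"][5],s["t"])
E
```

```text
tcp_pos: [0.5938, -0.0701, 0.2956]
force: [3.3, 2.1, -0.4]
gripper_force: 31.2
tcp_pos: [0.5937, -0.07, 0.2954]
force: [2.3, 3.0, 6.4]
gripper_force: 31.9
[ 0.55271663 -0.34177695 -0.05165994] -2.0500838751134043 11.325
```

```bash
python3 -m jog '{"linear":[[0.3,0.4,0.6],[0,0,-0.1],[0,0,-0.1],[0,0,-0.1],[0,0,-0.1],[0,0,-0.1],[0,0,0]],"turn":[-1,-1,-1,-1,-1,-1,0]}'|grep -E 'force|pos|rot';  python3 - <<'E'
from station import *
s=sense();print(s["ft_torque"],s["q"][5],s["t"])
E
```

```text
tcp_pos: [0.5939, -0.0696, 0.2948]
tool_rot: [0.173, 0.985, 0.0, 0.001]
force: [2.5, 3.6, 4.4]
gripper_force: 31.8
[ 0.48938998 -0.43872521 -0.01399219] -1.5264780619852705 12.2
```

```bash
python3 -m jog '{"linear":[[0.5,0.8,0.4],[0,0,-0.1],[0,0,-0.1],[0,0,-0.1],[0,0,-0.1],[0,0,-0.1],[0,0,-0.1],[0,0,-0.1],[0,0,-0.1],[0,0,-0.1],[0,0,-0.1],[0,0,-0.1]],"turn":[-1,-1,-1,-1,-1,-1,-1,-1,-1,-1,-1,-1]}'|grep -E 'force|pos|rot';  python3 - <<'E'
from station import *
s=sense();print(s["ft_torque"],s["q"][5],s["t"])
E
```

```text
tcp_pos: [0.5946, -0.0689, 0.2937]
tool_rot: [0.643, 0.766, 0.001, 0.001]
force: [4.0, 3.3, 2.1]
gripper_force: 31.5
[ 0.49532993 -0.68898788  0.13598624] -0.4761078744765141 13.7
```

```bash
python3 -m jog '{"linear":[[0.8,0.7,-0.1],[0,0,-0.1],[0,0,-0.1],[0,0,-0.1],[0,0,-0.1],[0,0,-0.1],[0,0,-0.1],[0,0,-0.1],[0,0,-0.1],[0,0,-0.1],[0,0,-0.1],[0,0,-0.1]],"turn":[-1,-1,-1,-1,-1,-1,-1,-1,-1,-1,-1,-1]}'|grep -E 'force|pos|rot';  python3 - <<'E'
from station import *
s=sense();print(s["ft_torque"],s["q"][5],s["t"])
E
```

```text
tcp_pos: [0.5955, -0.0689, 0.2924]
tool_rot: [0.94, 0.342, 0.001, 0.001]
force: [3.9, -0.1, 2.5]
gripper_force: 31.4
[-0.02007092 -0.61584357  0.09353552] 0.5726845321900939 15.2
```

```bash
python3 -m jog '{"linear":[[0.7,0,-0.1],[0,0,-0.1],[0,0,-0.1],[0,0,-0.1],[0,0,-0.1],[0,0,-0.1],[0,0,-0.1],[0,0,-0.1],[0,0,-0.1],[0,0,-0.1],[0,0,-0.1],[0,0,-0.1]],"turn":[-1,-1,-1,-1,-1,-1,-1,-1,-1,-1,-1,-1]}'|grep -E 'force|pos|rot'; python3 -m jog '{"linear":[[0,0,-0.1],[0,0,-0.1],[0,0,-0.1],[0,0,-0.1],[0,0,-0.1],[0,0,-0.1],[0,0,-0.1],[0,0,-0.1],[0,0,-0.1],[0,0,-0.1],[0,0,-0.1],[0,0,0]],"turn":[-1,-1,-1,-1,-1,-1,-1,-1,-1,-1,-1,0]}'|grep -E 'force|pos|rot'
python3 - <<'E'
from station import *
s=sense();print(s["ft_torque"],s["q"][5],s["t"])
E
```

```text
tcp_pos: [0.5959, -0.0696, 0.2912]
tool_rot: [0.985, -0.174, 0.001, 0.002]
force: [1.6, -2.7, 1.3]
gripper_force: 31.4
tcp_pos: [0.5955, -0.07, 0.29]
tool_rot: [0.794, -0.608, 0.001, 0.002]
force: [0.7, -6.0, 1.9]
gripper_force: 31.5
[-0.87956295 -0.1381766  -0.0417129 ] 2.577347698590447 18.2
```

Now the regrip: open, rise, turn back 180°, and look at the knob's bar on the way.

```bash
python3 -m jog '{"linear":[[0,0,0],[0,0,0],[0,0,0],[0,0,0],[0,0,20],[0,0,30],[0,0,30],[0,0,30],[0,0,0],[0,0,0],[0,0,0],[0,0,0]],"turn":[0,0,0,0,1,1,1,1,1,1,1,1]}' 0.8|grep -E 'force|pos|rot|gap'; python3 -m jog '{"linear":[[0,0,0],[0,0,0],[0,0,0],[0,0,0],[0,0,0],[0,0,0],[0,0,0],[0,0,0],[0,0,0],[0,0,0],[0,0,0],[0,0,0]],"turn":[1,1,1,1,1,1,1,1,1,1,1,1]}' >/dev/null; python3 -m jog '{"linear":[[0,0,0],[0,0,0],[0,0,0],[0,0,0],[0,0,0],[0,0,0],[0,0,0],[0,0,0],[0,0,0],[0,0,0],[0,0,0],[0,0,0]],"turn":[1,1,1,1,1,1,1,1,1,1,1,1]}'|grep -E 'force|pos|rot|gap';python3 -m jog '{"linear":[[0,0,0],[0,0,0],[0,0,0],[0,0,0],[0,0,0]],"turn":[1,1,1,1,0]}'|grep -E 'force|pos|rot|gap'
python3 - <<'E'
from h import *
c=get_calibration("wrist"); cv2.imwrite("pics/w3.png",snapshot("wrist")[:,:,::-1])
for P in((.595,-.069,.148),(.615,-.069,.148),(.595,-.049,.148)): print(proj(c,P))
s=sense();print(s["tcp_pos"],s["q"][5],s["t"])
E
```

```text
tcp_pos: [0.5954, -0.0682, 0.3995]
tool_rot: [0.954, -0.299, -0.0, -0.0]
force: [0.1, 0.7, 0.1]
finger_gap: 0.8
gripper_force: 0.0
tcp_pos: [0.5954, -0.0682, 0.3995]
tool_rot: [0.736, 0.677, -0.0, -0.0]
force: [0.2, -0.0, 0.4]
finger_gap: 0.794
gripper_force: 0.0
tcp_pos: [0.5955, -0.0682, 0.3995]
tool_rot: [0.609, 0.793, -0.0, -0.0]
force: [-0.6, 0.7, 0.2]
finger_gap: 0.795
gripper_force: 0.0
(np.float64(283.15488938416075), np.float64(220.65643854199362))
(np.float64(312.75630661671687), np.float64(228.13243643468556))
(np.float64(291.3695582645176), np.float64(191.82312981579003))
[ 0.59548075 -0.06822635  0.3995103 ] -0.5609670912527682 23.375
```

View pics/w3.png

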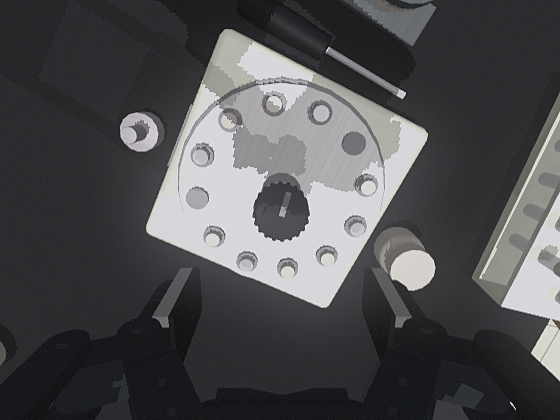

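The bar now points from (281,216) to (287,193), which is world +91°. That matches the expected 90° (−75° + 70° − 265°), so there was no slip. I'll regrip and turn the remaining ~102°.

```bash
python3 -m jog '{"linear":[[0,0,-30],[0,0,-35],[0,0,-30],[0,0,-13],[0,0,0],[0,0,0]],"turn":[0,0,0,0,0,0]}'|grep -E 'force|pos|rot|gap'; python3 -m jog '{"linear":[[0,0,0],[0,0,0],[0,0,0],[0,0,0],[0,0,0]],"turn":[0,0,0,0,0]}' 0.2 30
```

```text
tcp_pos: [0.5962, -0.0685, 0.2928]
tool_rot: [0.609, 0.793, 0.0, 0.001]
force: [0.2, 0.8, 1.3]
finger_gap: 0.8
gripper_force: 0.0
t: 24.75
tcp_pos: [0.5951, -0.0686, 0.2928]
tool_rot: [0.609, 0.793, -0.001, -0.0]
force: [-3.4, -1.0, 5.6]
finger_gap: 0.418
gripper_force: 29.6
```

```bash
python3 -m jog '{"linear":[[-0.8,0,0.8],[0,0,-0.1],[0,0,-0.1],[0,0,-0.1],[0,0,-0.1],[0,0,-0.1],[0,0,-0.1],[0,0,-0.1],[0,0,-0.1],[0,0,-0.1],[0,0,-0.1],[0,0,-0.1]],"turn":[-1,-1,-1,-1,-1,-1,-1,-1,-1,-1,-1,-1]}'|grep -E 'force|pos|rot'; python3 -m jog '{"linear":[[0,0,-0.1],[0,0,-0.1],[0,0,-0.1],[0,0,-0.1],[0,0,-0.1],[0,0,-0.1],[0,0,-0.1],[0,0,-0.1],[0,0,0],[0,0,0],[0,0,0]],"turn":[-1,-1,-1,-1,-1,-1,-1,-1,-0.5,0,0]}'
python3 - <<'E'
from station import *
s=sense();print(s["ft_torque"],s["q"][5],s["t"])
E
```

```text
tcp_pos: [0.5955, -0.0688, 0.2918]
tool_rot: [0.924, 0.381, 0.001, 0.001]
force: [1.9, -1.4, -1.4]
gripper_force: 30.3
t: 27.62
tcp_pos: [0.5957, -0.0693, 0.291]
tool_rot: [1.0, 0.022, 0.002, 0.001]
force: [3.3, -4.5, -3.0]
finger_gap: 0.421
gripper_force: 30.3
[-0.85056114 -0.43372837 -0.07480704] 1.2256952592998214 27.625
```

```bash
python3 -m jog '{"linear":[[0.4,-0.8,-1],[0,0,0],[0,0,0]],"turn":[0,0,0]}'
python3 - <<'E'
from h import *
c=get_calibration("wrist"); cv2.imwrite("pics/w4.png",snapshot("wrist")[:,:,::-1])
for P in((.595,-.069,.148),(.615,-.069,.148),(.595,-.049,.148)): print(proj(c,P))
a=snapshot("side")[:,:,::-1][160:300,160:320]; cv2.imwrite("pics/s4.png",cv2.resize(a,None,fx=4,fy=4))
E
```

```text
t: 28.0
tcp_pos: [0.5958, -0.0695, 0.2906]
tool_rot: [1.0, 0.022, 0.001, 0.001]
force: [1.6, -2.5, 5.4]
finger_gap: 0.419
gripper_force: 30.9
(np.float64(278.7357371475637), np.float64(318.3792434621772))
(np.float64(281.16460247128487), np.float64(268.21220120290906))
(np.float64(223.13748216477384), np.float64(316.3179880479095))
```

View pics/w4.png

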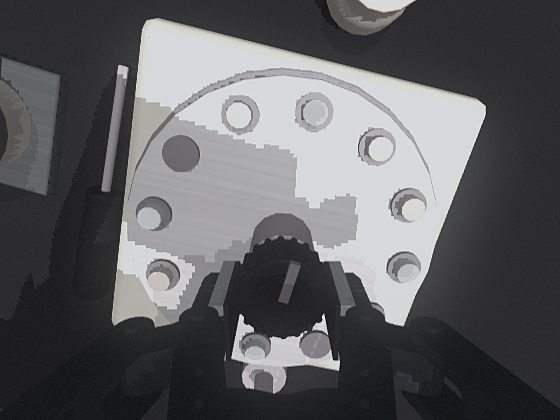

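The bar runs from (282,303) to (295,263), which is world about −14°. That is one full turn forward of the drop place (−10° to −15°). The knob is gripped and seated, so I'm handing in.

```bash
python3 -c "
from station import *
print(sign_off())"
```

```text
the job is handed in; nothing more can be done
None
```

The job is handed in at about 28 s: I pressed the nozzle cap to its stop and let it spring back, then turned the screw backward about 62° until it dropped into the thread, and forward one full turn to within a few degrees (one regrip on the way), ending with the knob still gripped.

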